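Seat the bone panel in the fence corner

ROBOT

A 6-joint arm with a two-finger parallel gripper is mounted at the origin on the work surface. World frame = base frame: x ahead of the robot, y to its left, z up, the work surface at z = 0. Lengths are in m, angles in rad, forces in N, time in s.
With the tool pointing down it reaches from about 0.275 to 0.75 m from the base axis. Payload 10.2 kg.
Tool frame: the origin (TCP) lies at the very end of the fingers, on their centre line; the grasp point (between the pads) lies 19 mm behind it; z points along the fingers, y is the direction in which the jaws open and shut (so a half turn about z gives the same grasp; the last joint's range is limited). The gripper opens to 85 mm and grips with 20 to 120 N. Pads are 22 mm wide; open, the fingers measure 114 mm over their backs; the gripper's body (76 mm by 85 mm) begins 54 mm behind the grasp point. The pads swing forward as they close: fully open they stand 13 mm farther back than shut.
Start: joints at [0.946, 0.313, 1.498, -0, 1.331, -0.223], TCP at [0.205, 0.483, 0.231] pointing down, gripper open.
Joint ranges: [-2.94, 2.94], [-0.97, 2.17], [0.19, 2.56], [-1.23, 4.37], [0.02, 3.11], [-2.88, 2.88]. Speed limits (rad/s): [2.39, 2.39, 3.01, 3.14, 3.14, 3.14].

INTERFACE

Orientations are given as [roll, pitch, yaw] about the fixed x, y, z axes, in that order (R = Rz(yaw) Ry(pitch) Rx(roll)).
In Python, from station import status, viewer, job_done gives the robot as it stands.
- The arm moves only by the shell command python3 -m jog 'ROWS' [FORCE]. ROWS is JSON, one flat list of numbers, 7 for each row, row after row: the shift along the tool's x, y, z in mm, then the turn, a rotation vector about the tool's x, y, z in rad, then the finger opening in mm, from 0 to 85.4. In form: [x, y, z, ax, ay, az, jaw, x, y, z, ax, ay, az, jaw, ...]. A call has 1 to 12 rows; each row is the pose to reach, as a shift and turn from the pose commanded when the call began, along the tool's axes at that moment; what a row does not reach only later rows make up. A row lasts 1/8 s, in which the tool goes at most 62.5 mm and 10.7 degrees, less where a joint would pass 70% of its speed; a pose out of reach is approached as far as the arm can. A call with a gripper value outside its range is refused whole. The fingers move at their own pace and stop on an object; FORCE is the grip in N (left out, the last holds). Time passes only in rows, so rows that repeat a pose let the fingers close. It gives the time, the measured TCP pose, the force and the opening at its end, in the units of the state.
- status.read_state(): the state, without advancing time (a new reading comes with each control period).
- viewer.camera(name): name is "scene" or "top" or "wrist"; returns (picture, depth): 420x560x3 uint8, red, green, blue; 420x560 float32, m along the optical axis (not along the pixel's ray), 0 where there is no reading.
- viewer.camera_info(name): a dict with "fx", "fy", "cx", "cy" (pixels), "camera_from_world" (4x4, takes a point from world to camera coordinates); the wrist camera has in their place "tool_from_camera" (4x4, takes a point from camera to tool coordinates, whose origin is the TCP and whose axes are the flange's). Camera axes: x right, y down, z forward; pixel columns grow to the right and rows downward; lengths in m; the calibration is good to about 2 mm. A picture is of the moment at which its call begins: read the wrist's pose just before it. camera_info takes no time and is no camera call.
- job_done(): hands the job in, once; it reports no verdict.
The state is a dict: "time": time; "joint_pos": joint angles; "joint_velocities": joint speeds; "joint_efforts": joint torques, N m; "eef_pos": TCP position; "tcp_rot": TCP orientation; "ft_force": force on the tool from outside, world axes, zero at the start; "moment": the same for the moment, N m; "finger_gap": opening from 0.0 (shut) to 1.0 (fully open).
Only numpy, scipy, OpenCV 4.12 (cv2) and the standard library are available. Lean on these libraries where they do the work, as an engineer would, in place of code of your own. Each camera call takes 0.05 s, during which the arm holds its last target.

TASK

Push the bone panel across the bench until its long edge lies flush along the brass fence and its short end is up against the iron anvil block, ready for marking out. Just slide it, flat on the bench, never lifting or tipping it, and leave the saucer, scraper and jar where they are. Leave the panel seated there.

Things in the scene. Friction and masses are not known exactly. Their poses are not given: they have to be found in the camera images.
- panel: Loose flat bone-white panel, 90 (x) by 120 (y) by 14 mm thick (z), about 0.2 to 0.4 kg, lying flat on the bench and sliding on it. Origin at the centre of its underside; its long edges run along its y. It starts on the fence's robot side and on the right-hand (fence -y) side of the anvil, some 25 to 95 mm short of the fence and 20 to 180 mm short of the anvil, turned up to about 25 degrees from the fence.
- fence: Straight brass bar fixed to the bench, 20 (x) by 380 (y) by 20 mm high. Origin at the centre of its underside; its y axis runs along the bar, its x axis points away from the robot's side. Its working face, towards the robot, is at x = -10 mm in its own frame.
- anvil: Dark cast iron anvil block fixed to the bench, 70 by 70 by 50 mm high, square to the fence and 2 mm off its working face. Origin at the centre of its underside, axes parallel to the fence's. The face that stops the panel is at y = -35 mm in its own frame.
- saucer: White porcelain saucer, 120 mm across and 18 mm high, loose. Origin at the centre of its underside. Leave alone.
- scraper: Steel scraper with a wooden handle, lying flat, 132 mm long along its x, blade 40 mm wide, 16 mm high, loose. Origin at the bench, near the middle of its length. Leave alone.
- jar: Amber glass jar with a brass cap, 56 mm across and 60 mm high, loose. Origin at the centre of its underside. Leave alone.

How it is judged:
By the outcome, as a careful person would: the job done as asked, in the order asked, and still so for the second after the job is handed in, with the robot touching nothing.
It also fails if it takes over 64 s, if anything falls off the work surface, if the arm or the gripper's body presses on something with over 40 N, if the wrist force passes 120 N, or if a joint passes its speed limit or range.

## Working session

There is one attempt and no reset: what is moved stays moved. The work goes in short steps, Python scripts to look and compute and a shell command to move; the robot and the scene stay as the last step left them, time stands still between calls to the robot, and variables do not carry over. Pictures are saved under pics/ and viewed, and the job is handed in when it is done.

```bash
mkdir -p pics; python3 - <<'E'
from station import status, viewer
import cv2,numpy as np
s=status.read_state();print({k:np.round(v,3).tolist() for k,v in s.items()})
for n in("top","scene"):
    p,d=viewer.camera(n);cv2.imwrite(f"pics/{n}0.png",p[:,:,::-1]);np.savez(f"{n}0.npz",p=p,d=d);print(n,viewer.camera_info(n))
E
```

```text
{'time': 0.0, 'joint_pos': [0.946, 0.313, 1.498, -0.0, 1.331, -0.223], 'joint_velocities': [0.001, 0.001, -0.001, -0.001, -0.001, -0.0], 'joint_efforts': [-0.0, -41.227, -25.974, -0.0, 0.004, 0.0], 'eef_pos': [0.205, 0.483, 0.231], 'tcp_rot': [-3.14, -0.0, 2.74], 'ft_force': [0.322, 0.655, -0.656], 'moment': [0.008, -0.003, -0.003], 'finger_gap': 0.999}
top {'fx': 513.3904907199106, 'fy': 513.3904907199106, 'cx': 274.494041541932, 'cy': 204.0550181471395, 'camera_from_world': array([[ 1.79207120e-03, -9.99979401e-01, -6.16323457e-03,
         1.15289975e-01],
       [-9.86037656e-01, -7.40757904e-04, -1.66520846e-01,
         5.90127635e-01],
       [ 1.66512851e-01,  6.37559858e-03, -9.86018672e-01,
         9.36875476e-01],
       [ 0.00000000e+00,  0.00000000e+00,  0.00000000e+00,
         1.00000000e+00]])}
scene {'fx': 447.17163461634584, 'fy': 447.17163461634584, 'cx': 279.2249328660373, 'cy': 206.46641495772596, 'camera_from_world': array([[ 0.24787088,  0.96874129,  0.01001746, -0.23845215],
       [ 0.73132904, -0.18032279, -0.65775492, -0.37779789],
       [-0.63538797,  0.17036435, -0.7531654 ,  1.15686768],
       [ 0.        ,  0.        ,  0.        ,  1.        ]])}
```

```bash
ls
```

```text
pics
scene0.npz
top0.npz
```

View pics/top0.png

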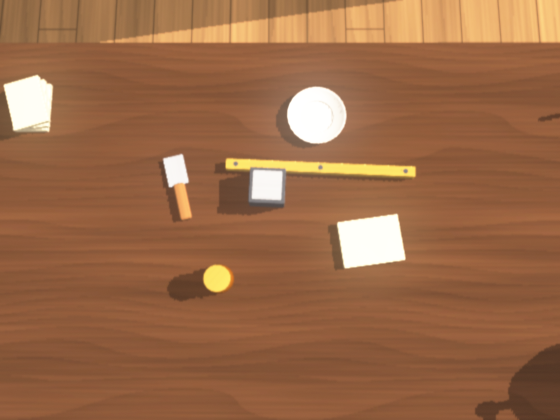

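View pics/scene0.png

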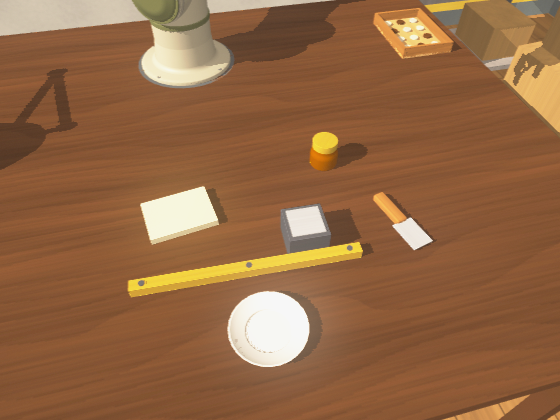

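The top view shows the panel at about (371,241), the fence from (227,165) to (414,172), the anvil at (267,187), and the jar, scraper and saucer all clear of the push path. Next I'll measure them.

```bash
cat > h.py <<'E'
import numpy as np,cv2
from station import viewer,status
def ray(n,uv,z,info=None):
    c=info or viewer.camera_info(n);T=np.linalg.inv(c["camera_from_world"])
    uv=np.atleast_2d(uv).astype(float)
    r=np.c_[(uv[:,0]-c["cx"])/c["fx"],(uv[:,1]-c["cy"])/c["fy"],np.ones(len(uv))]@T[:3,:3].T
    o=T[:3,3];return o+r*((z-o[2])/r[:,2])[:,None]
def big(m,near=None):
    cs,_=cv2.findContours(m.astype(np.uint8),cv2.RETR_EXTERNAL,cv2.CHAIN_APPROX_NONE)
    return cs
def masks(p):
    h=cv2.cvtColor(p,cv2.COLOR_RGB2HSV).astype(int)
    pan=(h[...,2]>190)&(h[...,1]<80)
    br=(h[...,0]>18)&(h[...,0]<34)&(h[...,1]>150)&(h[...,2]>140)
    return pan,br
def rect(n,c,z):
    w=ray(n,c[:,0,:],z)[:,:2].astype(np.float32)
    r=cv2.minAreaRect(w*1000);return r,w
def measure(n,p):
    pan,br=masks(p)
    for nm,m,z in(("pan",pan,.014),("br",br,.02)):
        for c in big(m):
            if cv2.contourArea(c)<250: continue
            r,w=rect(n,c,z)
            print(n,nm,cv2.contourArea(c),"px",c[:,0].mean(0).round(),"rect",np.round(r[0],1),np.round(r[1],1),round(r[2],2),"corners",cv2.boxPoints(r).round(1).tolist())
E
python3 - <<'E'
from h import *
for n in("top","scene"):
    measure(n,np.load(f"{n}0.npz")["p"])
E
```

```text
top pan 2775.0 px [371. 241.] rect [523.4 -73. ] [ 91.3 122.6] 7.99 corners [[469.70001220703125, -18.600000381469727], [486.70001220703125, -140.0], [577.2000122070312, -127.30000305175781], [560.0999755859375, -5.900000095367432]]
top pan 818.5 px [267. 185.] rect [635.9 131.4] [59.4 60.3] 0.02 corners [[606.2000122070312, 161.5], [606.2999877929688, 101.30000305175781], [665.5999755859375, 101.30000305175781], [665.5999755859375, 161.5]]
top pan 543.5 px [175. 170.] rect [665.6 316. ] [61.7 40.9] 13.9 corners [[630.7999877929688, 328.5], [640.5999755859375, 288.79998779296875], [700.5, 303.6000061035156], [690.7000122070312, 343.29998779296875]]
top pan 2611.5 px [316. 115.] rect [782.6  30.9] [121.4 120.9] 43.77 corners [[697.0, 32.599998474121094], [780.5999755859375, -54.70000076293945], [868.2999877929688, 29.299999237060547], [784.5999755859375, 116.5999984741211]]
top pan 2066.0 px [ 29. 105.] rect [807.9 629.2] [121.7 100.5] 0.36 corners [[746.7999877929688, 679.0], [747.4000244140625, 578.5999755859375], [869.0999755859375, 579.2999877929688], [868.5, 679.7999877929688]]
t
[... 1750 characters left out ...]
219], [-440.5, -84.9000015258789]]
scene br 3615.5 px [244. 269.] rect [675.1  23.5] [378.8  31.2] 87.53 corners [[651.2999877929688, -165.0], [682.5, -166.39999389648438], [698.9000244140625, 212.10000610351562], [667.7000122070312, 213.39999389648438]]
scene br 440.0 px [324. 143.] rect [412.3 236.9] [51.9 66.6] 72.89 corners [[372.79998779296875, 221.89999389648438], [436.5, 202.3000030517578], [451.79998779296875, 251.89999389648438], [388.1000061035156, 271.5]]
scene br 254.0 px [456.   4.] rect [-88.  821.5] [203.5  44.3] 89.77 corners [[-110.5, 719.7999877929688], [-66.19999694824219, 719.5999755859375], [-65.4000015258789, 923.0999755859375], [-109.69999694824219, 923.2999877929688]]
```

```bash
python3 - <<'E'
from h import *
for n in("top","scene"):
    p=np.load(f"{n}0.npz")["p"]; h=cv2.cvtColor(p,cv2.COLOR_RGB2HSV).astype(int)
    br=(h[...,0]>16)&(h[...,0]<36)&(h[...,1]>140)&(h[...,2]>110)
    for c in big(cv2.morphologyEx(br.astype(np.uint8),cv2.MORPH_CLOSE,np.ones((3,3)))):
        if cv2.contourArea(c)<700: continue
        r,w=rect(n,c,.02);print(n,"fence",np.round(r[0],1),np.round(r[1],1),r[2],cv2.boxPoints(r).round(1).tolist())
        # far edge (top): max x per y-bin; near edge: min x
        f=cv2.fitLine(w*1000,cv2.DIST_L2,0,.01,.01).ravel();d=f[:2]*np.sign(f[1]);nn=np.array([d[1],-d[0]])
        q=w*1000-f[2:];t=q@d;s=q@nn
        print(" dir deg",np.degrees(np.arctan2(d[0],d[1])),"s pct",np.percentile(s,[5,25,75,95]).round(1),f[2:], "t",t.min(),t.max())
    pan,_=masks(p)
    for c in big(pan):
        u=c[:,0].mean(0)
        if 200<cv2.contourArea(c)<1200 and ((n=="top" and 240<u[0]<290) or (n=="scene" and 280<u[0]<330 and u[1]>100)):
            r,_=rect(n,c,.05);print(n,"anvil plate",r,cv2.boxPoints(r).round(1).tolist())
E
```

```text
top fence [668.6  25.8] [381.  26.] 87.44922637939453 [[647.0999755859375, -163.89999389648438], [673.0999755859375, -165.0], [690.0, 215.60000610351562], [664.0999755859375, 216.6999969482422]]
 dir deg 3.10746 s pct [-13.9 -11.4   9.7  11.7] [670.555     31.150553] t -195.95135 185.14478
top anvil plate ((628.4374389648438, 130.6295623779297), (57.26075744628906, 58.11873245239258), 0.018664978444576263) [[599.7999877929688, 159.6999969482422], [599.7999877929688, 101.5999984741211], [657.0999755859375, 101.5999984741211], [657.0999755859375, 159.6999969482422]]
scene fence [675.2  23.2] [380.8  32.1] 87.52552032470703 [[650.9000244140625, -166.39999389648438], [683.0, -167.6999969482422], [699.5, 212.6999969482422], [667.2999877929688, 214.10000610351562]]
 dir deg 2.4878118 s pct [-15.9 -15.   15.   15.8] [674.9124    17.722597] t -184.94235 195.89612
scene fence [367.  789.4] [ 65.4 276.4] 53.181583404541016 [[236.6999969482422, 846.0], [458.0, 680.2999877929688], [497.20001220703125, 732.7000122070312], [276.0, 898.4000244140625]]
 dir deg -52.690067 s pct [-35.4 -22.   24.3  25.9] [377.56305 790.8652 ] t -130.44974 145.85867
scene anvil plate ((625.4596557617188, 129.77120971679688), (56.25627899169922, 56.83287048339844), 87.45429992675781) [[595.7999877929688, 102.9000015258789], [652.5999755859375, 100.4000015258789], [655.0999755859375, 156.60000610351562], [598.2999877929688, 159.10000610351562]]
```

Fence yaw comes out at about -2.5° in both views, with the face line at x≈652+0.0434(y+165) mm. The panel centre is (523,-73) with yaw +8°, and its size reads 91x123, which matches. The anvil centre is about (627,130), so the target panel centre is about (615.5,35).

I'll move to the near side of the panel, with the jaws open along the fence direction.

```bash
python3 -m jog '[-434,-422,0,0,0,-0.358,85,-434,-422,0,0,0,-0.358,85,-434,-422,0,0,0,-0.358,85,-434,-422,0,0,0,-0.358,85,-434,-422,0,0,0,-0.358,85,-434,-422,0,0,0,-0.358,85,-434,-422,0,0,0,-0.358,85,-434,-422,0,0,0,-0.358,85,-434,-422,0,0,0,-0.358,85,-434,-422,0,0,0,-0.358,85,-434,-422,0,0,0,-0.358,85,-434,-422,0,0,0,-0.358,85]'
```

```text
time: 1.6
eef_pos: [0.4394, -0.0745, 0.231]
tcp_rot: [3.141, -0.001, 3.098]
ft_force: [-1.3, 0.7, 0.2]
finger_gap: 0.995
```

```bash
python3 -m jog '[0,0,60,0,0,0,85,0,0,120,0,0,0,85,0,0,170,0,0,0,85,0,0,200,0,0,0,85,0,0,216,0,0,0,85,0,0,223,0,0,0,85,0,0,223,0,0,0,85]'; python3 - <<'E'
from h import *
for n in("wrist","scene"):
    p,d=viewer.camera(n);cv2.imwrite(f"pics/{n}1.png",p[:,:,::-1])
E
```

```text
time: 2.48
eef_pos: [0.4397, -0.0743, 0.0086]
tcp_rot: [3.142, 0.0, 3.099]
ft_force: [-0.7, -0.1, -0.2]
finger_gap: 0.996
```

View pics/scene1.png

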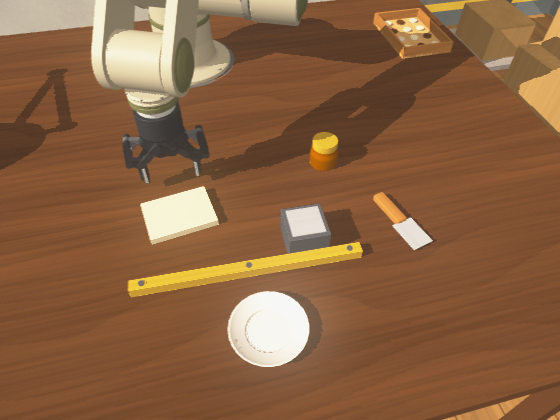

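View pics/wrist1.png

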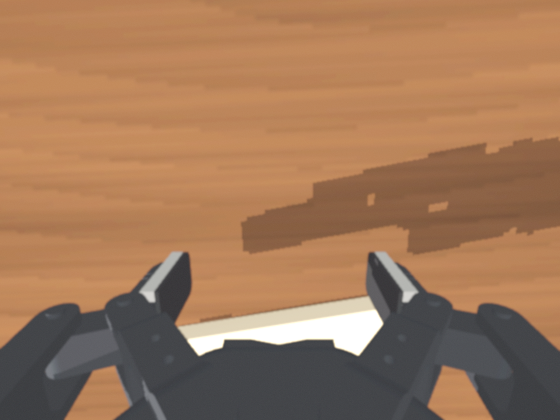

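```bash
python3 - <<'E'
from h import *
c=viewer.camera_info("scene");M=c["camera_from_world"]
for y in(-.117,-.031):
  for x in (.44,.451):
    for z in(.008,.021):
      q=M@[x,y,z,1];print(x,y,z,(c["fx"]*q[0]/q[2]+c["cx"]).round(1),(c["fy"]*q[1]/q[2]+c["cy"]).round(1))
E
```

```text
0.44 -0.117 0.008 151.8 185.4
0.44 -0.117 0.021 150.4 180.6
0.451 -0.117 0.008 152.2 189.4
0.451 -0.117 0.021 150.7 184.7
0.44 -0.031 0.008 196.9 177.7
0.44 -0.031 0.021 196.1 172.9
0.451 -0.031 0.008 197.7 181.7
0.451 -0.031 0.021 196.8 176.9
```

The tip pixels (147,182) and (199,176) put the open fingertips near z≈0.02, so I'll lower another 14 mm in small steps.

```bash
python3 -m jog '[0,0,6,0,0,0,85,0,0,10,0,0,0,85,0,0,12,0,0,0,85,0,0,14,0,0,0,85]'
```

```text
time: 3.08
eef_pos: [0.4398, -0.075, -0.0058]
tcp_rot: [-3.142, 0.0, 3.098]
ft_force: [0.7, 0.6, 0.6]
finger_gap: 0.995
```

```bash
python3 -m jog '[-8,0,0,0,0,0,85,-16,0,0,0,0,0,85,-24,0,0,0,0,0,85,-32,0,0,0,0,0,85,-40,0,0,0,0,0,85,-48,0,0,0,0,0,85,-56,0,0,0,0,0,85,-64,0,0,0,0,0,85,-72,0,0,0,0,0,85,-80,0,0,0,0,0,85,-88,0,0,0,0,0,85,-93,0,0,0,0,0,85]'; python3 - <<'E'
from h import *
for n in("top","scene"):
    p,d=viewer.camera(n);cv2.imwrite(f"pics/{n}2.png",p[:,:,::-1]);measure(n,p)
E
```

```text
time: 4.58
eef_pos: [0.5331, -0.0791, -0.0057]
tcp_rot: [-3.142, 0.0, 3.098]
ft_force: [-1.9, 0.5, 0.1]
finger_gap: 0.994
top pan 6873.0 px [398. 393.] rect [ 258.7 -125.7] [135.2 291.3] 0.19 corners [[190.60000610351562, 19.700000762939453], [191.60000610351562, -271.6000061035156], [326.70001220703125, -271.20001220703125], [325.79998779296875, 20.200000762939453]]
top pan 11149.0 px [258. 379.] rect [246.4 138.9] [242.3 208.8] 69.6 corners [[106.30000305175781, 61.70000076293945], [302.1000061035156, -11.100000381469727], [386.5, 216.0], [190.8000030517578, 288.79998779296875]]
top pan 496.0 px [353. 201.] rect [601.2 -36.7] [42.7 86.8] 70.03 corners [[553.0999755859375, -41.900001525878906], [634.7000122070312, -71.5999984741211], [649.2000122070312, -31.5], [567.7000122070312, -1.7999999523162842]]
top pan 8911.5 px [415. 257.] rect [ 468.4 -135.5] [184.9 349.8] 83.65 corners [[284.29998779296875, -208.0], [631.9000244140625, -246.6999969482422], [652.4000244140625, -63.0], [304.79998779296875, -24.299999237060547]]
top pan 785.5 px [267. 185.] rect [636.  131.8] [58.6 58.9] 87.
[... 2903 characters left out ...]
 -33.70000076293945]]
scene br 3613.5 px [244. 269.] rect [675.1  23.5] [378.8  31.2] 87.53 corners [[651.2999877929688, -165.0], [682.5, -166.39999389648438], [698.7999877929688, 212.10000610351562], [667.5999755859375, 213.39999389648438]]
scene br 397.0 px [324. 143.] rect [412.6 238.2] [50.2 65.6] 76.28 corners [[374.79998779296875, 221.60000610351562], [438.5, 206.10000610351562], [450.3999938964844, 254.89999389648438], [386.70001220703125, 270.3999938964844]]
scene br 254.0 px [456.   4.] rect [-88.  821.5] [203.5  44.3] 89.77 corners [[-110.5, 719.7999877929688], [-66.19999694824219, 719.5999755859375], [-65.4000015258789, 923.0999755859375], [-109.69999694824219, 923.2999877929688]]
```

View pics/scene2.png

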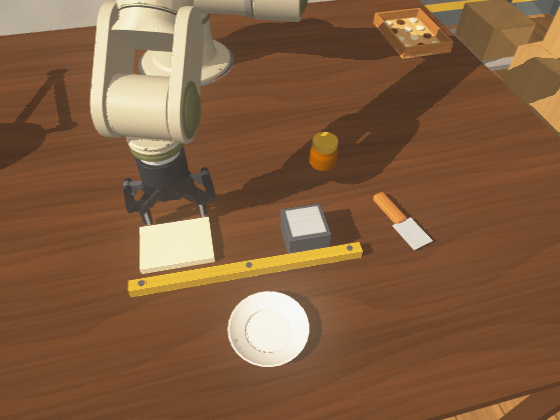

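The scene view shows the panel now parallel to the fence, with its near edge from (541.7,-144.4) to (546.5,-24.5) and about 21 mm left to the fence. I'll push 15 mm further, then back off and lift.

```bash
python3 -m jog '[-5,0,0,0,0,0,85,-10,0,0,0,0,0,85,-15,0,0,0,0,0,85,-15,0,0,0,0,0,85,0,0,0,0,0,0,85,20,0,0,0,0,0,85,20,0,-40,0,0,0,85,20,0,-80,0,0,0,85,20,0,-80,0,0,0,85]'; python3 - <<'E'
from h import *
for n in("scene",):
    p,d=viewer.camera(n);cv2.imwrite(f"pics/{n}3.png",p[:,:,::-1]);measure(n,p)
print(status.read_state()["joint_pos"])
E
```

```text
time: 5.8
eef_pos: [0.5143, -0.0787, 0.077]
tcp_rot: [-3.14, 0.006, 3.098]
ft_force: [0.1, -0.3, -0.2]
finger_gap: 0.997
scene pan 4743.5 px [268. 329.] rect [777.9  30.2] [118.6 118.8] 35.07 corners [[695.2000122070312, 44.70000076293945], [763.5, -52.5], [860.5, 15.600000381469727], [792.2000122070312, 112.9000015258789]]
scene pan 3030.0 px [175. 250.] rect [604.5 -87. ] [120.   89.7] 87.54 corners [[557.0999755859375, -145.10000610351562], [646.7000122070312, -148.89999389648438], [651.9000244140625, -29.0], [562.2999877929688, -25.200000762939453]]
scene pan 584.5 px [412. 233.] rect [667.9 312. ] [59. 41.] 13.91 corners [[634.2999877929688, 324.79998779296875], [644.2000122070312, 285.0], [701.4000244140625, 299.20001220703125], [691.5999755859375, 339.0]]
scene pan 824.5 px [305. 221.] rect [598.1 140. ] [59.7 59.4] 87.55 corners [[567.0999755859375, 111.4000015258789], [626.5, 108.9000015258789], [629.0, 168.60000610351562], [569.7000122070312, 171.10000610351562]]
scene pan 409.5 px [135.  88.] rect [ 114.4 -138.9] [111.9  64. ] 69.94 corners [[65.0999984741211, -180.3999938
[... 941 characters left out ...]
 -165.0], [682.5, -166.39999389648438], [698.9000244140625, 212.10000610351562], [667.7000122070312, 213.39999389648438]]
scene br 410.0 px [325. 143.] rect [412.7 237.8] [49.7 66.4] 72.8 corners [[373.70001220703125, 223.8000030517578], [437.1000061035156, 204.1999969482422], [451.79998779296875, 251.6999969482422], [388.3999938964844, 271.29998779296875]]
scene br 255.0 px [456.   4.] rect [-88.2 821.5] [ 44.5 203.7] 0.12 corners [[-110.5999984741211, 923.2000122070312], [-110.19999694824219, 719.5999755859375], [-65.80000305175781, 719.7000122070312], [-66.19999694824219, 923.2999877929688]]
[-3.77409334e-01  4.79145750e-01  1.70367088e+00  4.60109430e-05
  9.55970892e-01 -1.90442316e+00]
```

Near-edge points give about a 6 mm gap to the fence, parallel to it. I'll turn the tool 90° and go to the right-hand end with the jaws at 50 mm.

```bash
python3 -m jog '[-10,-50,0,0,0,0.18,50,-30,-90,0,0,0,0.36,50,-60,-100,0,0,0,0.54,50,-89,-100,0,0,0,0.72,50,-89,-100,0,0,0,0.9,50,-89,-100,0,0,0,1.08,50,-89,-100,0,0,0,1.26,50,-89,-100,0,0,0,1.44,50,-89,-100,0,0,0,1.571,50,-89,-100,0,0,0,1.571,50,-89,-100,0,0,0,1.571,50]'
python3 -m jog '[0,0,40,0,0,0,50,0,0,65,0,0,0,50,0,0,70,0,0,0,50,0,0,71,0,0,0,50]'
python3 - <<'E'
from h import *
p,d=viewer.camera("scene");cv2.imwrite("pics/scene4.png",cv2.resize(p[150:330,60:300,::-1],None,fx=3,fy=3))
E
```

```text
time: 7.22
eef_pos: [0.597, -0.1818, 0.0735]
tcp_rot: [-3.141, -0.001, 1.529]
ft_force: [0.4, 0.0, 0.6]
finger_gap: 0.585
time: 7.72
eef_pos: [0.5975, -0.1821, 0.0038]
tcp_rot: [3.141, 0.0, 1.528]
ft_force: [-0.2, 0.3, 1.1]
finger_gap: 0.586
```

View pics/scene4.png

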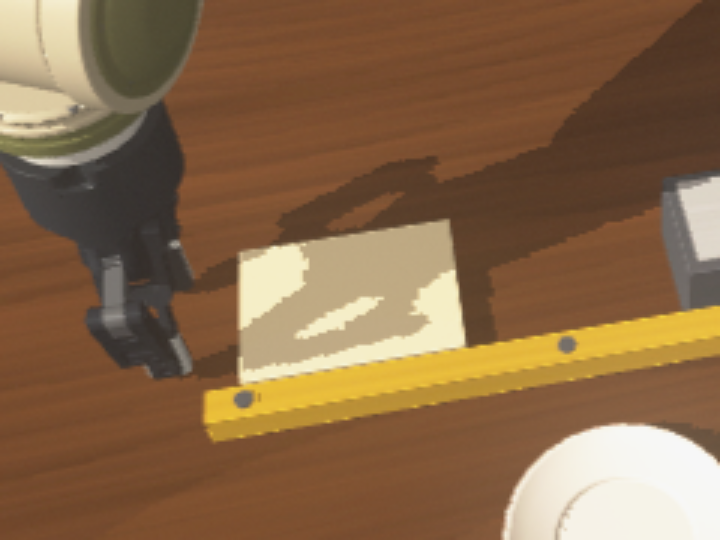

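```bash
python3 - <<'E'
from h import *
X=np.array([.99906,-.0434]);Y=np.array([.0434,.99906])
P=np.array([597.5,-182.1])/1000
for px in([(190/3+60,375/3+150)],[(190/3+60,288/3+150)]):
  for z in(0,.005,.010,.015):
    w=ray("scene",px,z)[0,:2]-P;print(z,(w@X*1000).round(1),(w@Y*1000).round(1))
E
```

```text
0 28.1 6.9
0.005 31.6 8.2
0.01 35.1 9.5
0.015 38.6 10.8
0 -31.6 5.9
0.005 -27.6 7.2
0.01 -23.6 8.5
0.015 -19.6 9.8
```

The tips sit at about z 8–9 mm, so I'll lower 3 mm and push along the fence.

```bash
python3 -m jog '[0,0,3,0,0,0,50,12,0,3,0,0,0,50,22,0,3,0,0,0,50,30,0,3,0,0,0,50,38,0,3,0,0,0,50,46,0,3,0,0,0,50,54,0,3,0,0,0,50,62,0,3,0,0,0,50,70,0,3,0,0,0,50,78,0,3,0,0,0,50,86,0,3,0,0,0,50,94,0,3,0,0,0,50]'
python3 -m jog '[8,0,0,0,0,0,50,16,0,0,0,0,0,50,24,0,0,0,0,0,50,32,0,0,0,0,0,50,40,0,0,0,0,0,50,40,0,0,0,0,0,50]'
cat >> h.py <<'E'
X=np.array([.99906,-.0434]);Y=np.array([.0434,.99906])
def panel(tag):
    p,d=viewer.camera("scene");cv2.imwrite(f"pics/{tag}.png",p[:,:,::-1])
    cv2.imwrite(f"pics/{tag}z.png",cv2.resize(p[150:330,90:390,::-1],None,fx=2.6,fy=2.6,interpolation=cv2.INTER_CUBIC))
    h=cv2.cvtColor(p,cv2.COLOR_RGB2HSV).astype(int)
    m=(h[...,2]>130)&(h[...,1]<80)
    for c in big(m):
        u=c[:,0].mean(0)
        if cv2.contourArea(c)>1500 and 200<u[1]<290 and u[0]<320:
            r,w=rect("scene",c,.014);b=cv2.boxPoints(r);print("px",u.round(),"size",np.round(r[1],1),"ang",round(r[2],2));print("fence coords",np.c_[b@X,b@Y].round(1).tolist())
E
python3 -c "
from h import *
panel('scene5')"
```

```text
time: 9.28
eef_pos: [0.6014, -0.0875, 0.0003]
tcp_rot: [3.142, 0.0, 1.527]
ft_force: [-0.6, -2.8, 2.0]
finger_gap: 0.584
time: 10.02
eef_pos: [0.6028, -0.047, -0.0]
tcp_rot: [-3.141, -0.001, 1.527]
ft_force: [0.3, 0.5, -0.1]
finger_gap: 0.587
```

View pics/scene5z.png

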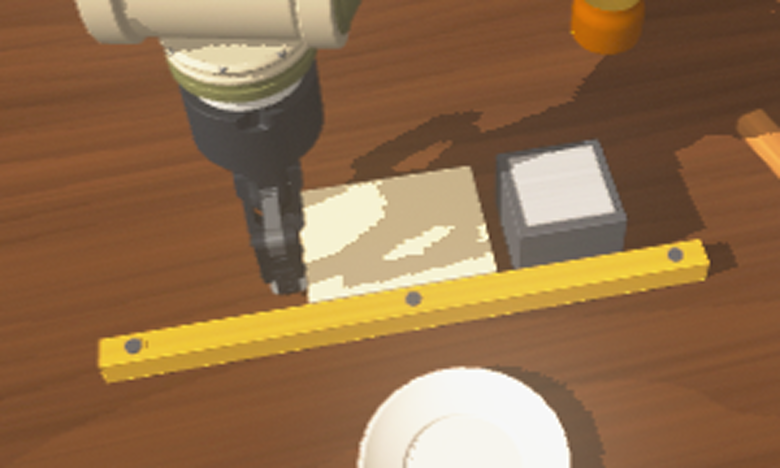

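The panel is parallel to the fence, with its end about 12 mm short of the anvil (px (490,265) against (512,265) in the crop). I'll creep in.

```bash
python3 -m jog '[3,0,0,0,0,0,50,6,0,0,0,0,0,50,8,0,0,0,0,0,50,9,0,0,0,0,0,50]';  python3 -m jog '[1,0,0,0,0,0,50]'; python3 -m jog '[1,0,0,0,0,0,50]';python3 -c "
from h import *
panel('scene6')"
```

```text
time: 10.58
eef_pos: [0.6034, -0.039, 0.0002]
tcp_rot: [-3.141, -0.0, 1.527]
ft_force: [-1.0, -1.4, -1.1]
finger_gap: 0.584
time: 10.7
eef_pos: [0.6035, -0.0381, 0.0003]
tcp_rot: [-3.142, 0.0, 1.527]
ft_force: [-0.6, -1.9, -0.4]
finger_gap: 0.585
time: 10.82
eef_pos: [0.6036, -0.0371, 0.0003]
tcp_rot: [-3.142, -0.0, 1.527]
ft_force: [-0.4, -1.5, -1.0]
finger_gap: 0.584
px [248. 238.] size [122.3  89. ] ang 87.48
fence coords [[563.5, -4.0], [652.5, -4.1], [652.6, 118.3], [563.6, 118.3]]
```

View pics/scene6z.png

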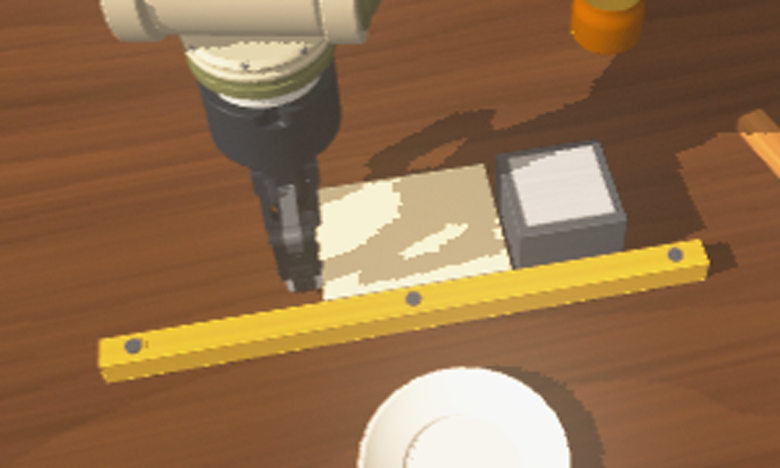

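There's still a thin gap and no force jump, so I'll continue.

```bash
for i in 1; do python3 -m jog '[0.5,0,0,0,0,0,50,1,0,0,0,0,0,50]' | grep -E "eef|ft"; python3 -m jog '[0.5,0,0,0,0,0,50,1,0,0,0,0,0,50]'| grep -E "eef|ft"; python3 -m jog '[0.5,0,0,0,0,0,50,1,0,0,0,0,0,50]'| grep -E "eef|ft"; done
```

```text
eef_pos: [0.6036, -0.036, 0.0003]
ft_force: [-0.8, -1.7, -0.9]
eef_pos: [0.6037, -0.035, 0.0003]
ft_force: [-0.4, -1.7, -0.1]
eef_pos: [0.6037, -0.0341, 0.0003]
ft_force: [0.2, -3.2, -0.5]
```

```bash
python3 -m jog '[0.5,0,0,0,0,0,50,0.5,0,0,0,0,0,50]' | grep -E "eef|ft"; python3 -m jog '[0.5,0,0,0,0,0,50,0.5,0,0,0,0,0,50]' | grep -E "eef|ft";python3 -c "
from h import *
panel('scene7')"
```

```text
eef_pos: [0.6037, -0.034, 0.0003]
ft_force: [-0.7, -3.7, -1.3]
eef_pos: [0.6038, -0.034, 0.0003]
ft_force: [-0.9, -7.0, -0.3]
px [247. 236.] size [122.7  89.1] ang 87.48
fence coords [[563.5, -0.6], [652.5, -0.6], [652.6, 122.1], [563.5, 122.1]]
```

View pics/scene7z.png

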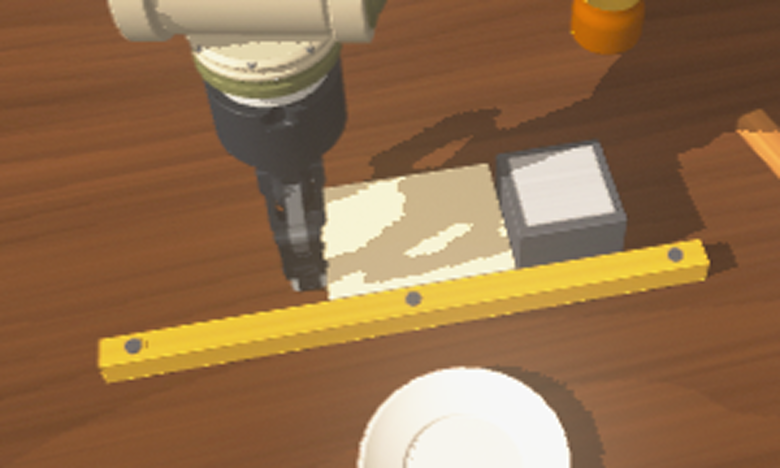

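The TCP stalled while the force rose to 7 N, and the panel end is at fence-y 122.1, which matches the measured anvil face. So it is against the anvil with about 6 mm left to the fence. Now I'll back off and return to the long edge.

```bash
python3 -m jog '[-5,0,0,0,0,0,50,-15,0,0,0,0,0,50,-15,0,-40,0,0,0,50,-15,0,-85,0,0,0,50,10,-30,-85,0,0,-0.18,85,40,-75,-85,0,0,-0.36,85,70,-75,-85,0,0,-0.54,85,70,-75,-85,0,0,-0.72,85,70,-75,-85,0,0,-0.9,85,70,-75,-85,0,0,-1.08,85,70,-75,-85,0,0,-1.26,85,70,-75,-85,0,0,-1.44,85]'
python3 - <<'E'
from h import *
s=status.read_state();p=s["eef_pos"];print(p[:2]@X,p[:2]@Y,p[2],s["tcp_rot"])
E
```

```text
time: 13.68
eef_pos: [0.532, 0.0399, 0.0854]
tcp_rot: [3.141, 0.0, 2.972]
ft_force: [0.1, 0.0, 0.3]
finger_gap: 0.997
0.5297279214864657 0.0629471155062068 0.08537388163672367 [3.14123405e+00 7.06517537e-05 2.97241640e+00]
```

```bash
python3 -m jog '[0,0,0,0,0,-0.126,85,0,0,45,0,0,-0.126,85,0,0,75,0,0,-0.126,85,0,0,87,0,0,-0.126,85,0,0,91,0,0,-0.126,85,0,0,91,0,0,-0.126,85]'
python3 -c "
from h import *
panel('scene8')
s=status.read_state();p=s['eef_pos'];print(p[:2]@X,p[:2]@Y)"
```

```text
time: 14.42
eef_pos: [0.5324, 0.0401, -0.0049]
tcp_rot: [-3.142, 0.001, 3.093]
ft_force: [0.0, 0.4, 0.7]
finger_gap: 1.004
px [268. 232.] size [195.3  96.3] ang 87.48
fence coords [[556.3, 1.5], [652.5, 1.4], [652.7, 196.7], [556.4, 196.8]]
0.5302954364594754 0.06314476631560668
```

View pics/scene8z.png

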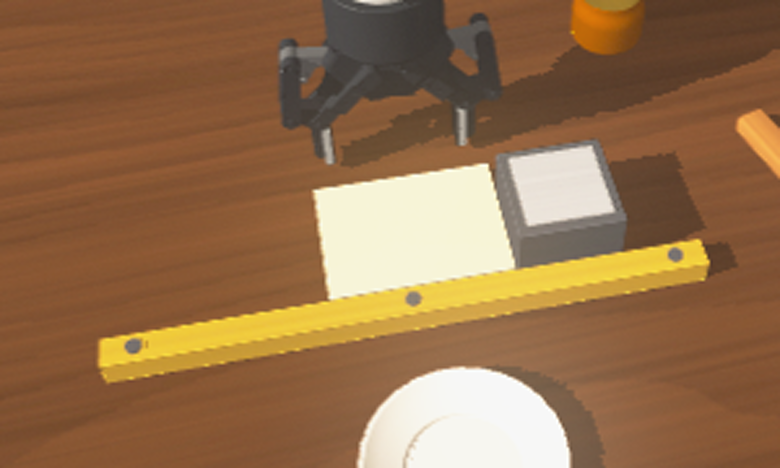

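The panel is against the anvil, and the fingertips at (330,160) and (462,140) are short of the near edge. I'll push it to the fence with small final steps.

```bash
J(){ :; }; python3 -m jog '[-7,0,0,0,0,0,85,-14,0,0,0,0,0,85,-20,0,0,0,0,0,85,-23,0,0,0,0,0,85,-25,0,0,0,0,0,85]' | grep -E "eef|ft"; python3 -m jog '[-0.5,0,0,0,0,0,85,-1,0,0,0,0,0,85]' | grep -E "eef|ft"; python3 -m jog '[-0.5,0,0,0,0,0,85,-1,0,0,0,0,0,85]' | grep -E "eef|ft"
```

```text
eef_pos: [0.5566, 0.039, -0.0058]
ft_force: [-4.0, 0.5, 2.4]
eef_pos: [0.5577, 0.0389, -0.0058]
ft_force: [-1.7, 0.2, -0.6]
eef_pos: [0.5589, 0.0388, -0.0058]
ft_force: [-1.4, 0.6, -0.4]
```

```bash
python3 -m jog '[-0.5,0,0,0,0,0,85,-1,0,0,0,0,0,85]' | grep -E "eef|ft"; python3 -m jog '[-0.5,0,0,0,0,0,85,-1,0,0,0,0,0,85]' | grep -E "eef|ft"; python3 -m jog '[-0.5,0,0,0,0,0,85,-0.5,0,0,0,0,0,85]' | grep -E "eef|ft"
```

```text
eef_pos: [0.5592, 0.0388, -0.0058]
ft_force: [-8.0, -0.9, 4.5]
eef_pos: [0.5592, 0.0388, -0.0059]
ft_force: [-11.3, -1.5, 7.4]
eef_pos: [0.5592, 0.0388, -0.0059]
ft_force: [-13.7, -1.6, 8.2]
```

The push stalled with the contact face at fence-x≈568, where 568.5 was expected, and 14 N. I'll back off, lift clear and inspect.

```bash
python3 -m jog '[3,0,0,0,0,0,85,10,0,0,0,0,0,85,30,0,0,0,0,0,85,30,0,-50,0,0,0,85,60,0,-110,0,0,0,85,110,0,-150,0,0,0,85,150,0,-150,0,0,0,85,200,0,-150,0,0,0,85,200,0,-150,0,0,0,85]'
python3 - <<'E'
from h import *
panel('scene9')
p,d=viewer.camera("top");cv2.imwrite("pics/top9.png",cv2.resize(p[130:280,220:420,::-1],None,fx=4,fy=4,interpolation=cv2.INTER_CUBIC))
# edges of panel in scene: fit sides separately
p=cv2.imread("pics/scene9.png")[:,:,::-1];h=cv2.cvtColor(p,cv2.COLOR_RGB2HSV).astype(int)
m=(h[...,2]>190)&(h[...,1]<80)
c=[c for c in big(m) if cv2.contourArea(c)>1500 and 200<c[:,0,1].mean()<290 and c[:,0,0].mean()<330][0]
w=ray("scene",c[:,0,:],.014)[:,:2]*1000;f=np.c_[w@X,w@Y]
for nm,k,s in(("near",0,-1),("far",0,1),("right",1,-1),("left",1,1)):
    e=f[:,k]*s; q=f[e>e.max()-3];o=1-k;q=q[(q[:,o]>f[:,o].min()+8)&(q[:,o]<f[:,o].max()-8)]
    a=np.polyfit(q[:,o],q[:,k],1);print(nm,q[:,k].mean().round(1),"slope deg",np.degrees(a[0]).round(2),len(q))
E
```

```text
time: 17.48
eef_pos: [0.3592, 0.0489, 0.1443]
tcp_rot: [3.142, 0.0, 3.093]
ft_force: [1.1, -0.7, -0.3]
finger_gap: 0.996
px [269. 233.] size [199.6  96.6] ang 88.28
fence coords [[558.1, -0.1], [654.7, 1.2], [652.1, 200.8], [555.4, 199.5]]
near 569.3 slope deg 0.19 59
far 652.4 slope deg 0.02 63
right 2.4 slope deg -0.06 32
left 120.4 slope deg -0.13 31
```

View pics/scene9z.png

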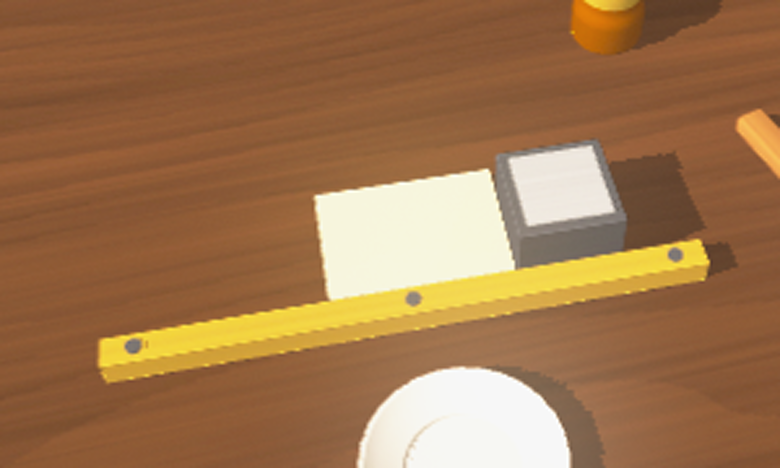

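View pics/top9.png

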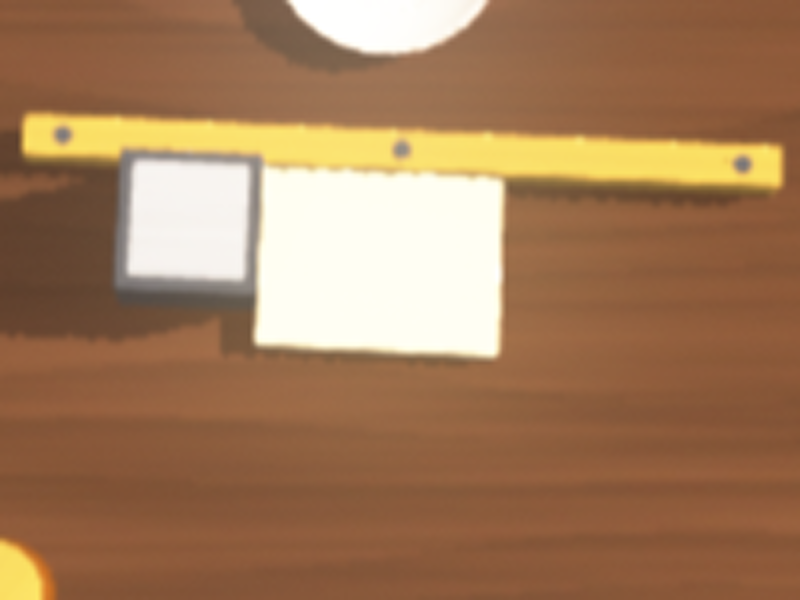

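The panel looks seated in both views: parallel to the fence within 0.2°, near edge at 569.3 (target 568.5), right end at 2.4 (target 2). There's plenty of time left, so I'll do one light confirming nudge on the right end to be sure it's touching the anvil.

```bash
python3 -m jog '[-50,-40,0,0,0,0.18,40,-100,-94,0,0,0,0.36,40,-150,-94,0,0,0,0.54,40,-200,-94,0,0,0,0.72,40,-251,-94,0,0,0,0.9,40,-251,-94,0,0,0,1.08,40,-251,-94,0,0,0,1.26,40,-251,-94,0,0,0,1.44,40,-251,-94,0,0,0,1.566,40,-251,-94,0,0,0,1.566,40,-251,-94,0,0,0,1.566,40]'
python3 - <<'E'
from h import *
s=status.read_state();p=s["eef_pos"];print(p[:2]@X,p[:2]@Y,p[2],s["tcp_rot"])
E
```

```text
time: 18.95
eef_pos: [0.6081, -0.0577, 0.1439]
tcp_rot: [3.142, -0.0, 1.529]
ft_force: [-0.5, -0.1, 0.1]
finger_gap: 0.472
0.6100318812790299 -0.03127440578180739 0.14393510068746257 [ 3.14158474e+00 -7.56742056e-05  1.52923007e+00]
```

```bash
python3 -m jog '[0,0,60,0,0,0,40,0,0,110,0,0,0,40,0,0,135,0,0,0,40,0,0,142,0,0,0,40,8,0,142,0,0,0,40,14,0,142,0,0,0,40,19,0,142,0,0,0,40,20,0,142,0,0,0,40,21,0,142,0,0,0,40]'| grep -E "eef|ft"; python3 -m jog '[0.5,0,0,0,0,0,40,1,0,0,0,0,0,40]' | grep -E "eef|ft"; python3 -m jog '[0.5,0,0,0,0,0,40,1,0,0,0,0,0,40]' | grep -E "eef|ft"
```

```text
eef_pos: [0.6087, -0.0367, 0.0025]
ft_force: [0.1, 0.8, -0.4]
eef_pos: [0.6087, -0.0358, 0.0023]
ft_force: [-0.9, -0.1, -0.2]
eef_pos: [0.6087, -0.0347, 0.0023]
ft_force: [-0.1, -0.3, 0.3]
```

```bash
python3 -m jog '[0.5,0,0,0,0,0,40,0.5,0,0,0,0,0,40]' | grep -E "eef|ft"; python3 -m jog '[0.5,0,0,0,0,0,40,0.5,0,0,0,0,0,40]' | grep -E "eef|ft"; python3 -m jog '[0.5,0,0,0,0,0,40,0.5,0,0,0,0,0,40]' | grep -E "eef|ft"
```

```text
eef_pos: [0.6088, -0.0344, 0.0023]
ft_force: [0.2, -1.7, -0.8]
eef_pos: [0.609, -0.0343, 0.0023]
ft_force: [0.3, -4.6, -1.6]
eef_pos: [0.609, -0.0343, 0.0024]
ft_force: [1.2, -7.4, -1.4]
```

The nudge stalled at fence-y -7.8 mm, the same place as the first seating, so the panel was already against the anvil. I'll retreat and do a last check.

```bash
python3 -m jog '[-3,0,0,0,0,0,40,-20,0,0,0,0,0,40,-30,0,-50,0,0,0,40,-50,0,-110,0,0,0,40,-80,-60,-150,0,0,0,40,-100,-120,-150,0,0,0,40,-100,-120,-150,0,0,0,40]'
python3 - <<'E'
from h import *
p,d=viewer.camera("scene");cv2.imwrite("pics/scene10.png",p[:,:,::-1])
a=cv2.imread("pics/scene0.png")[:,:,::-1]
for n,q in(("now",p),("start",a)):
    h=cv2.cvtColor(q,cv2.COLOR_RGB2HSV).astype(int)
    for c in big((h[...,2]>190)&(h[...,1]<80)):
        if 400<cv2.contourArea(c) and c[:,0,1].mean()>190: print(n,c[:,0].mean(0).round(1),cv2.contourArea(c))
h=cv2.cvtColor(p,cv2.COLOR_RGB2HSV).astype(int)
c=max([c for c in big((h[...,2]>190)&(h[...,1]<80)) if 220<c[:,0,1].mean()<260 and c[:,0,0].mean()<280],key=cv2.contourArea)
w=ray("scene",c[:,0,:],.014)[:,:2]*1000;f=np.c_[w@X,w@Y]
for nm,k,s in(("near",0,-1),("far",0,1),("right",1,-1)):
    e=f[:,k]*s; q=f[e>e.max()-3];o=1-k;q=q[(q[:,o]>f[:,o].min()+8)&(q[:,o]<min(112,9e9) if o==1 else q[:,o]<640)]
    print(nm,q[:,k].mean().round(1),"slope deg",np.degrees(np.polyfit(q[:,o],q[:,k],1)[0]).round(2))
E
```

```text
time: 22.2
eef_pos: [0.4821, -0.1289, 0.1529]
tcp_rot: [-3.142, -0.0, 1.525]
ft_force: [0.3, 0.1, 0.1]
finger_gap: 0.467
now [268.4 328.5] 4765.5
now [411.4 233.1] 592.5
now [248.  239.8] 2706.5
now [305.2 221. ] 841.5
start [268.3 328.6] 4775.0
start [411.4 233.1] 594.5
start [305.2 221. ] 840.5
start [180.  215.1] 2679.0
near 569.4 slope deg 0.17
far 652.4 slope deg 0.06
right 2.5 slope deg -0.27
```

View pics/scene10.png

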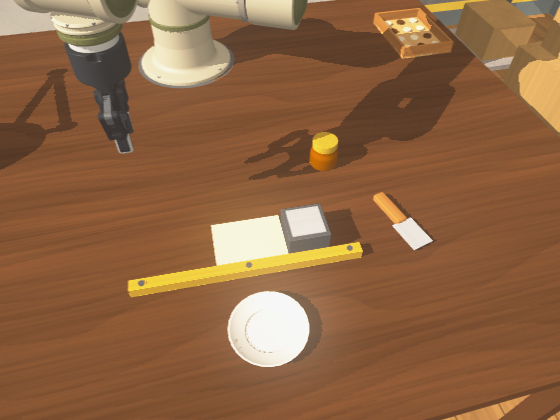

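The final picture shows the panel at (248,240), tucked between the fence and the anvil. The saucer (268,328) and scraper (411,233) have not moved, and the jar at (324,150) looks the same. The gripper is well clear.

```bash
python3 -c "
from station import job_done
print(job_done())"
```

```text
the job is handed in; nothing more can be done
None
```

The panel is seated with its long edge along the fence and its short end against the anvil, and the job is handed in. I last read the clock at 22.2 s, just before handing in.

**What I did:** I slid the panel flat with open fingers. The first push squared it to the fence, the second took its end to the anvil, and the third took its long edge to the fence. A light last nudge on the end confirmed it was already touching the anvil.

**Last checks:**
- **Contact:** Each seating push ended with the arm stalled and the force rising, to 7 N at the anvil and 14 N at the fence. The last nudge stalled at the same spot as the first anvil contact.
- **Position:** The near edge read 569.4 mm and the right-hand end 2.5 mm in fence axes, against 568.5 and 2.1 expected. That is within the roughly 2 mm calibration. Angles to the fence were 0.06–0.17° for the long edges and 0.27° for the short end.
- **Other items:** The saucer and scraper matched their starting pixels to about 0.1. I checked the jar by eye only, and it looked unmoved.
- **Not measured:** The fence hides the contact line from the scene camera, so flushness there rests on the stall, the angle and the near-edge position. One rectangle fit merged the panel with the anvil's top plate, so I used the separate edge fits instead.

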